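# Load a belt pulley into the drill jig

### The arm

A 6-joint arm with a two-finger parallel gripper is mounted at the origin on a cart in front of the work surface, level with it; the furniture and walls round the work are solid. World frame = base frame: x ahead of the robot, y to its left, z up, the work surface at z = 0. Lengths are in m, angles in rad, forces in N, time in s.
With the tool pointing down it reaches from about 0.375 to 0.975 m from the base axis. Payload 3.8 kg.
Tool frame: the origin (TCP) lies midway between the tips of the shut fingers; the grasp point (between the pads) lies 19 mm behind it; z points along the fingers, y is the line along which they close (so a half turn about z gives the same grasp; the last joint's range is limited). The gripper opens to 88 mm and grips with 3 to 60 N. Pads are 18 mm wide; open, the fingers measure 123 mm over their backs; the gripper's body (75 mm by 187 mm) begins 45 mm behind the grasp point.
Start: joints at [-1.383, 0.264, 1.604, -0, 1.274, -0.037], TCP at [0.15, -0.658, 0.239] pointing down, gripper open.
Joint ranges: [-2.63, 2.63], [-0.94, 2.18], [0.31, 2.57], [-1.31, 4.45], [0, 2.66], [-2.55, 2.55]. Speed limits (rad/s): [2.57, 2.57, 3.14, 3.14, 3.14, 3.14].

### API

Orientations are given as a rotation vector (axis times angle).
In Python, from cell import manip, camrig, state gives the robot as it stands (manip), with the cameras (camrig) and the readings as plain functions. Calls block until the motion is done:
- manip.move_pose(position, orientation): joint-space move of the TCP to a pose.
- manip.move_linear(position, rate=0.15, rot=None): straight line of the TCP; rot=None keeps the orientation; rate is the mean speed in m/s.
- manip.set_joints(angles): joint-space move.
- manip.set_gripper(opening, force=None): finger opening in m; force is the grip in N (None keeps the last); returns when the fingers have stopped.
- manip.dwell(seconds).
- manip.inverse_kinematics(position, orientation): joint angles nearest the present ones, or None.
- state(): the state.
- camrig.capture(name): name is "scene" or "side" or "wrist"; returns a dict with "image" (480x640x3 uint8, blue, green, red), "z_map" (480x640 float32, m along the optical axis (not along the pixel's ray), 0 where there is no reading), "intrinsics" (3x3 intrinsics, pixels), "position" and "orientation" of the camera in the world; the wrist camera has in their place "T_tool_cam" (4x4, takes a point from camera to tool coordinates, whose origin is the TCP and whose axes are the flange's). Camera axes: x right, y down, z forward; pixel columns grow to the right and rows downward; lengths in m; the calibration is good to about 2 mm. A picture is of the moment at which its call begins: read the wrist's pose just before it.
A pose or a line that the arm cannot do raises manip.IKError and nothing moves.
- manip.close_job(): hands the job in; it is judged then, once.
The state is a dict: "clock": time; "joint_pos": joint angles; "joint_velocities": joint speeds; "tau": joint torques, N m; "tool_pos": TCP position; "tcp_rot": TCP orientation; "contact_force": force on the tool from outside, world axes, zero at the start; "moment": the same for the moment, N m; "gripper_width": finger opening in m; "grasp_force": force on a finger pad.
Only numpy, scipy, OpenCV 4.12 (cv2) and the standard library are available. Lean on these libraries where they do the work, as an engineer would, in place of code of your own. Each camera call takes 0.05 s, during which the arm holds its last target. There are 200 camera calls.

### The job

Load the smaller of the two belt pulleys into the drill jig: set it on the jig's open apron, push it in under the bridge between the converging rails, past the sprung catches, until it sits fully home against both rails, then press the plunger knob all the way down so that the plunger locks it through its bore. Push firmly but do not ram the pulley or force the plunger onto it, and leave everything else where it is.

Things in the scene. Friction and masses are not known exactly. Their poses are not given: they have to be found in the camera images.
- pulley: the smaller belt pulley, plain steel, lying flat: 56 mm diameter, 26 mm high, one V groove round its rim, 20 mm through bore. 0.2 to 0.4 kg. Origin: centre of its underside, z up along its axis
- big_pulley: the larger belt pulley, same shape, 76 mm diameter, 30 mm high, not for this jig; origin at the centre of its underside. To be left alone
- jig: drill jig bolted to the bench, at varying places; its mouth looks more or less to the robot's right. Origin on the bench below the seat's centre; +x is the push direction, from the open mouth inward; z up. Base plate 10 mm thick, x -125 to +62, y -85 to +85 mm, front corners cut off. Rails and bridge stand on it (see the points)
- jig_apron (a point): middle of the plate's bare front part (apron), on the plate top, at jig x = -85 mm, where the pulley can be set down; same axes as the jig. Clear from x = -120 to -55 mm, but for two bolt heads 5 mm high, 14 mm wide, at jig x = -108, y = +-43 mm
- jig_seat (a point): centre of the seat, on the plate top (10 mm above the bench): the pulley's origin when home. Same axes as the jig. Two dark rails, tops 34 mm above the bench, converge towards +x at 35 degrees each side, inner faces 138 mm apart at jig x = -50, 19 mm at x = +34 mm. A 56 mm disc centred here touches both: a hard stop
- bridge_edge (a point): middle of the lower front edge of the bridge, at jig x = -42, z = 70 mm. The bridge is 14 mm thick, x -42 to +36, y -72 to +72 mm, on legs at x 0 to 36, y +-58 to +-72 mm. It covers the seated pulley (rear rim at x = -28 mm): finish the push reaching in under this edge, tool leaning back to -x by 25 to 45 degrees. Same axes as the jig
- catches (a point): midway between two ball-nosed spring catches that stick out of the rails, at jig x = -8, z = 23 mm, noses 51 mm apart. The pulley meets them about 20 mm short of home, feels stopped, and takes 6 to 12 N to push past; beyond them they press it home against the rails. Same axes as the jig
- plunger (a joint): travel of the locating plunger in the bridge, above the seat: 0 to 0.003 raised at the start, 0.026 m fully down. Moves down under 4 to 7 N, stays where left. Its nose, 15 mm diameter with 3 mm chamfer, hangs 42 mm above the bench at 0 and enters the pulley's bore only if the pulley is home; else it lands on the pulley after about 6 mm
- plunger_top (a point): centre of the top of the plunger's black 28 mm knob; 132 mm above the bench when fully raised, 106 mm when down
- bottle: cola bottle, 65 mm diameter, 204 mm high, standing; origin at its foot. To be left alone
- spark_plug: spark plug lying on its side, 75 mm long. To be left alone
- tape: roll of black tape lying flat, 62 mm diameter, 19 mm high. To be left alone

How it is judged:
On the way, in this order (a step that is already met when the one before it is completed fails the run):
1. the smaller pulley sits home in the jig: flat on the plate, centre within 2.5 mm of the seat, plunger still up (horizontal distance between pulley and jig_seat below 0.0025 m and z of pulley in the frame of jig_seat between -0.003 and 0.003 m and angle between pulley's own z axis and vertical below 0.07 rad and value of joint plunger below 0.008 m), for 0.2 s.
2. the plunger is pressed down into the pulley's bore (value of joint plunger above 0.0235 m), for 0.2 s.
At the end, for the whole second after the job is handed in: The smaller pulley lies flat on the jig's plate at rest, its centre within 2.5 mm of the seat (touching both rails), the plunger is down through its bore (at least 23.5 of 26 mm), and the robot has let go (horizontal distance between pulley and jig_seat below 0.0025 m and z of pulley in the frame of jig_seat between -0.003 and 0.003 m and angle between pulley's own z axis and vertical below 0.07 rad and value of joint plunger above 0.0235 m and linear speed of pulley below 0.02 m/s).
It fails at once if the pulley is rammed into the jig, or the plunger forced onto it (its contacts with the jig add up to over 150 N) (contact force between pulley and jig above 150 N).
It fails at once if the larger pulley is moved by more than 25 mm (distance of big_pulley from where it was at the start of the episode above 0.025 m).
It fails at once if the bottle is moved by more than 25 mm or knocked over (distance of bottle from where it was at the start of the episode above 0.025 m or angle between bottle's own z axis and vertical above 0.3 rad).
It fails at once if the spark plug or the tape is moved by more than 25 mm (distance of any of spark_plug, tape from where it was at the start of the episode above 0.025 m).
It also fails if it takes over 64 s, if anything falls off the work surface, if the arm or the gripper's body presses on something with over 40 N, if the wrist force passes 120 N, or if a joint passes its speed limit or range.

## Working session

There is one attempt and no reset: what is moved stays moved. The work goes in short steps, each a Python script; the robot and the scene stay as the last script left them, time stands still between calls to the robot, and variables do not carry over. Pictures are saved under pics/ and viewed, at most 10 in all, crops included, and the job is handed in when it is done.

```bash
mkdir -p pics; ls
python3 - <<'E'
from cell import manip, camrig, state
import cv2,numpy as np
s=state();print(s['clock'],s['tool_pos'],s['tcp_rot'],s['gripper_width'])
for n in('scene','side'):
    c=camrig.capture(n);cv2.imwrite(f'pics/{n}0.png',c['image']);np.savez(f'{n}0.npz',**{k:v for k,v in c.items()})
    print(n,c['intrinsics'],c['position'],c['orientation'],(c['z_map']>0).mean())
E
```

```text
cell.py
pics
0.0 [ 0.15033582 -0.65734923  0.23741541] [-3.11965784e+00 -3.52172344e-01  3.03189475e-04] 0.08819938155723257
scene [[508.90634584   0.         316.46483087]
 [  0.         508.90634584 245.65365003]
 [  0.           0.           1.        ]] [-0.22148958  0.61152253  0.95977641] [-1.17776292  2.24939842 -1.0238723 ] 0.9958430989583333
side [[502.42153028   0.         314.63076668]
 [  0.         502.42153028 232.20122118]
 [  0.           0.           1.        ]] [ 0.5766289  -0.81534762  0.66913839] [-2.14907784  0.00718412 -0.00598183] 0.9958430989583333
```

View pics/scene0.png

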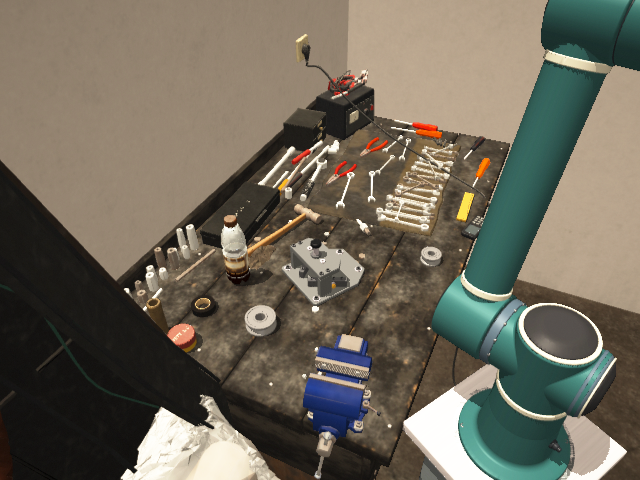

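View pics/side0.png

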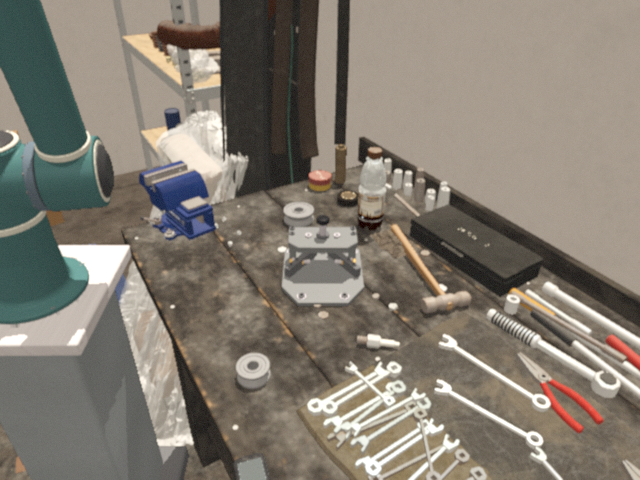

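The scene view shows the small pulley at (431,256), the big one at (261,320), the jig at about (320,270) and the bottle at (236,250). In the side view the small pulley is at (253,370), the jig mouth faces that camera with its apron at (322,285), and the knob is at (322,220).

```bash
cat > h.py <<'E'
import numpy as np,cv2
from scipy.spatial.transform import Rotation as R
def cloud(c,p=None,r=None):
    K=c['intrinsics'];z=c['z_map'];v,u=np.indices(z.shape)
    P=np.stack([(u-K[0,2])/K[0,0]*z,(v-K[1,2])/K[1,1]*z,z],-1)
    if r is None: p,r=c['position'],R.from_rotvec(c['orientation']).as_matrix()
    W=P@r.T+p; W[z==0]=np.nan
    return W
def rect(Q): return cv2.minAreaRect((Q[:,:2]*1000).astype(np.float32))
E
python3 - <<'E'
from h import *
for n in('scene','side'):
    c=dict(np.load(n+'0.npz'));W=cloud(c)
    seeds={'scene':dict(pul=(431,256),jig=(322,270),big=(261,320),bot=(236,250),plug=(363,227),tape=(203,305)),'side':dict(pul=(253,370),jig=(322,265),big=(298,213),bot=(372,195),plug=(378,342),tape=(348,198))}[n]
    rad=dict(pul=.05,jig=.13,big=.055,bot=.05,plug=.05,tape=.04)
    for k,(u,v) in seeds.items():
        q=W[v-5:v+6,u-5:u+6].reshape(-1,3);p=np.nanmedian(q,0)
        Q=W.reshape(-1,3);Q=Q[np.linalg.norm(Q[:,:2]-p[:2],axis=1)<rad[k]]
        print(n,k,p.round(4),'table z',np.percentile(Q[:,2],[1,5,20,80,95,99]).round(4))
        if k in('pul','big'):
            h=.026 if k=='pul' else .03
            T=Q[abs(Q[:,2]-h)<.004]; print('  top rect',rect(T),len(T),np.median(T[:,2]))
        if k=='jig':
            print(np.histogram(Q[:,2],np.arange(-.005,.15,.005)))
            for a,b in((.079,.089),(.125,.138),(.005,.015)):
                T=Q[(Q[:,2]>a)&(Q[:,2]<b)];print('  ',a,rect(T),len(T),np.median(T,0))
E
```

```text
scene pul [ 0.4688 -0.2259  0.0236] table z [-0.9079 -0.9022 -0.0022  0.023   0.0263  0.0284]
  top rect ((476.6377868652344, -232.90451049804688), (54.12495803833008, 58.02392578125), 29.903671264648438) 200 0.024828314896481185
scene jig [0.5429 0.0861 0.0839] table z [-0.0049 -0.0032 -0.0011  0.0544  0.0857  0.1238]
(array([1969, 1477,  700,  524,  106,   79,   91,  125,   88,   28,   31,
         26,   29,   24,   30,   73,   93,  655,  277,   30,    7,    9,
          8,    7,    4,   18,   41,   20,    0,    0]), array([-0.005,  0.   ,  0.005,  0.01 ,  0.015,  0.02 ,  0.025,  0.03 ,
        0.035,  0.04 ,  0.045,  0.05 ,  0.055,  0.06 ,  0.065,  0.07 ,
        0.075,  0.08 ,  0.085,  0.09 ,  0.095,  0.1  ,  0.105,  0.11 ,
        0.115,  0.12 ,  0.125,  0.13 ,  0.135,  0.14 ,  0.145]))
   0.079 ((598.6262817382812, 64.49021911621094), (81.89828491210938, 147.73233032226562), 88.96045684814453) 941 [0.58500067 0.07344585 0.08375105]
   0.125 ((598.1966552734375, 68.82789611816406), (21.98552131652832, 25.82322883605957), 26.834909439086914) 61 [0.5978169  0.06961466 0.12906772]

[... 1698 characters left out ...]
1.4261589050293) 91 [0.59937126 0.06155343 0.12905961]
   0.005 ((592.1177368164062, 38.00279235839844), (201.36166381835938, 185.8854217529297), 89.353515625) 3031 [0.59863466 0.00565496 0.00978769]
side big [0.5444 0.2529 0.0285] table z [-0.0025 -0.0014  0.0012  0.0289  0.0305  0.0318]
  top rect ((544.7579345703125, 266.87298583984375), (74.4283676147461, 76.79187774658203), 18.280784606933594) 368 0.02870860478522136
side bot [0.7183 0.2078 0.1039] table z [-0.0021 -0.0007  0.0134  0.1535  0.1956  0.2049]
side plug [ 0.6951 -0.173   0.0154] table z [-0.0024 -0.0016 -0.0005  0.0102  0.0183  0.0213]
side tape [0.6764 0.3494 0.0145] table z [-0.0027 -0.0016  0.0002  0.0176  0.0191  0.02  ]
```

```bash
cat >> h.py <<'E'
SEAT=np.array([.5993,.0665]);PUL=np.array([.4777,-.2345])
def ori(lean,s):  # tool leaning back to world -y by lean deg, tool y = s*world x
    a=np.radians(lean);z=np.array([0,np.sin(a),-np.cos(a)]);y=np.array([s,0,0.])
    return R.from_matrix(np.c_[np.cross(y,z),y,z]).as_rotvec()
E
python3 - <<'E'
from h import *
from cell import manip, camrig, state
for s in(1,-1):
    for l,p in((0,(*PUL,.15)),(0,(*PUL,.003)),(0,(SEAT[0],SEAT[1]-.088,.013)),(0,(SEAT[0],SEAT[1]-.088,.2)),(40,(SEAT[0],SEAT[1]-.15,.15)),(40,(SEAT[0],SEAT[1]-.13,.019)),(40,(SEAT[0],SEAT[1]-.03,.019)),(0,(*SEAT,.17)),(0,(*SEAT,.105))):
        q=manip.inverse_kinematics(p,ori(l,s));print(s,l,np.round(p,3),None if q is None else np.round(q,2))
E
```

```text
1 0 [ 0.478 -0.234  0.15 ] [-0.5   0.07  2.   -0.    1.07 -0.5 ]
1 0 [ 0.478 -0.234  0.003] [-0.5   0.26  2.1  -0.    0.78 -0.5 ]
1 0 [ 0.599 -0.021  0.013] [-0.08  0.36  1.95 -0.    0.84 -0.08]
1 0 [ 0.599 -0.021  0.2  ] [-0.08  0.15  1.81 -0.    1.18 -0.08]
1 40 [ 0.599 -0.083  0.15 ] [-0.5   0.4   1.76  0.61  1.41 -0.74]
1 40 [ 0.599 -0.064  0.019] [-0.48  0.55  1.82  0.65  1.22 -0.85]
1 40 [0.599 0.037 0.019] [-0.33  0.5   1.9   0.74  1.13 -0.79]
1 0 [0.599 0.066 0.17 ] [ 0.07  0.18  1.84 -0.    1.13  0.07]
1 0 [0.599 0.066 0.105] [ 0.07  0.25  1.89 -0.    1.01  0.07]
-1 0 [ 0.478 -0.234  0.15 ] None
-1 0 [ 0.478 -0.234  0.003] None
-1 0 [ 0.599 -0.021  0.013] None
-1 0 [ 0.599 -0.021  0.2  ] None
-1 40 [ 0.599 -0.083  0.15 ] [-0.5   0.4   1.76  0.61  1.41  2.4 ]
-1 40 [ 0.599 -0.064  0.019] [-0.48  0.55  1.82  0.65  1.22  2.29]
-1 40 [0.599 0.037 0.019] [-0.33  0.5   1.9   0.74  1.13  2.35]
-1 0 [0.599 0.066 0.17 ] None
-1 0 [0.599 0.066 0.105] None
```

Run:
```python
from h import *
from cell import manip, camrig, state
def st(t):
    s=state();print(t,round(s['clock'],2),np.round(s['tool_pos'],4),np.round(s['contact_force'],1),round(s['gripper_width'],4),np.round(s['grasp_force'],1));return s
o=ori(0,1)
manip.move_pose((*PUL,.12),o)
manip.move_linear((*PUL,.004),.12);st('down')
manip.set_gripper(.03,30);st('grip')
manip.move_linear((*PUL,.13),.2);st('lift')
A=(SEAT[0],SEAT[1]-.089)
manip.move_linear((*A,.13),.25)
manip.move_linear((*A,.03),.12)
for z in np.arange(.022,.0125,-.0015):
    manip.move_linear((*A,z),.04);s=st('lower')
    if s['contact_force'][2]>4: break
manip.set_gripper(.066);manip.dwell(.1);st('open')
manip.move_linear((*A,.13),.15);manip.move_linear((A[0],A[1]-.08,.2),.25)
st('up')
for n in('scene','side'):
    c=camrig.capture(n);W=cloud(c);Q=W.reshape(-1,3);Q=Q[np.linalg.norm(Q[:,:2]-A,axis=1)<.045]
    T=Q[abs(Q[:,2]-.036)<.004];print(n,rect(T),len(T),np.median(T[:,2]))
    cv2.imwrite(f'pics/{n}1.png',c['image'])
im=c['image'];cv2.imwrite('pics/side1c.png',cv2.resize(im[190:320,230:410],None,fx=4,fy=4))
```

```text
down 3.19 [ 0.4784 -0.2349  0.0047] [ 0.3 -0.2  0.4] 0.0879 0.0
grip 3.79 [ 0.4777 -0.2345  0.0043] [-0.9  1.3  2.7] 0.0559 30.0
lift 4.58 [ 0.4766 -0.2338  0.1285] [ 0.4 -0.1 -3.8] 0.0555 30.0
lower 7.03 [ 0.599  -0.0224  0.0218] [-0.2 -0.2 -3.5] 0.0552 30.0
lower 7.28 [ 0.5992 -0.0225  0.0204] [-0.2  0.2 -3.1] 0.0552 30.0
lower 7.53 [ 0.5992 -0.0225  0.0189] [-0.3  0.2 -2.9] 0.0553 30.0
lower 7.78 [ 0.5991 -0.0225  0.0173] [ 0.6 -0.5 -3.8] 0.0552 30.0
lower 8.03 [ 0.5992 -0.0225  0.0159] [ 0.7  0.9 -3.6] 0.0551 30.0
lower 8.28 [ 0.5992 -0.0225  0.0144] [-0.4  0.7 -3.3] 0.0554 30.0
lower 8.53 [ 0.5993 -0.0225  0.0143] [-3.2 -0.5  5.4] 0.0555 30.0
open 9.0 [ 0.5994 -0.0225  0.013 ] [ 0.5 -0.4  0.5] 0.066 0.0
up 10.51 [ 0.5986 -0.1023  0.1988] [-0.1  0.4 -0.7] 0.0665 0.0
scene ((597.2606811523438, -25.906631469726562), (46.190330505371094, 58.92931365966797), 80.95108032226562) 159 0.03487366749380538
side ((599.3649291992188, -24.15724754333496), (56.49982833862305, 54.502052307128906), 88.73268127441406) 368 0.035212527310423736
```

View pics/side1c.png

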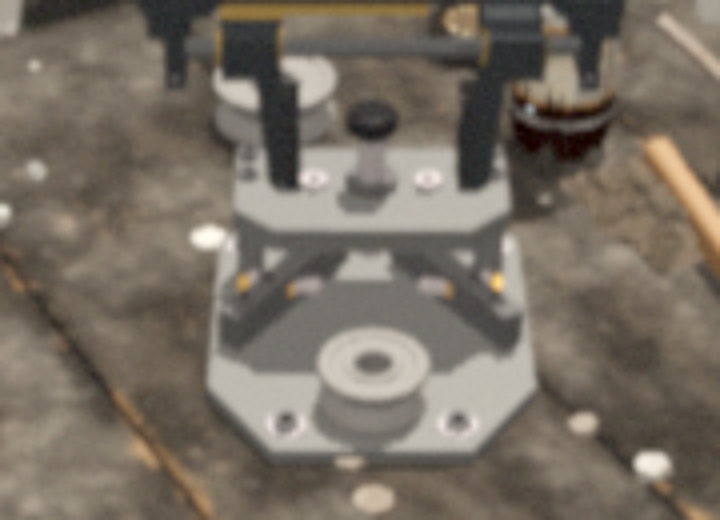

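Run:
```python
from h import *
from cell import manip, camrig, state
o=ori(40,1);X=SEAT[0];Z=.019
manip.set_gripper(.025,40)
manip.move_pose((X,-.10,.10),o)
manip.move_linear((X,-.085,Z),.1)
s=state();print(s['clock'],s['tool_pos'],s['contact_force'].round(1),s['gripper_width'])
manip.move_linear((X,-.066,Z),.06)
y=-.066;hist=[]
while y<.042:
    y+=.003 if y<.005 else .0015
    manip.move_linear((X,y,Z),.06)
    s=state();f=s['contact_force'];hist.append((y,s['tool_pos'][1],*f))
    if -f[1]>22 or abs(f[2])>20: break
np.set_printoptions(suppress=True);print(np.round(hist,4)[::2]);print(hist[-3:],s['clock'],s['gripper_width'],s['tool_pos'])
```

```text
12.9583 [ 0.59978081 -0.08531819  0.01935344] [-0.3 -0.5 -0.7] 0.02487499964356259
[[ -0.063   -0.063   -0.3078   0.0166  -1.4871]
 [ -0.057   -0.0568  -0.0296   0.4132   0.4818]
 [ -0.051   -0.0511  -0.4817  -2.0259   0.4316]
 [ -0.045   -0.0448   0.2062  -1.2846  -0.1026]
 [ -0.039   -0.0387   0.4367  -0.882   -0.2936]
 [ -0.033   -0.0327  -0.2913  -1.9632  -0.0068]
 [ -0.027   -0.0267   0.9448  -0.9101  -0.2222]
 [ -0.021   -0.0207   0.5253  -0.8926   0.2023]
 [ -0.015   -0.0147   1.0446  -1.9319   0.009 ]
 [ -0.009   -0.0087   0.674   -0.9451  -0.0171]
 [ -0.003   -0.0027   1.1171  -0.2413   1.0569]
 [  0.003    0.0033  -0.0625  -1.9097   0.0436]
 [  0.0075   0.0076   0.2209  -2.6363   0.1047]
 [  0.0105   0.0106  -0.5456  -2.251    0.3601]
 [  0.0135   0.0136  -0.2366  -2.0858   0.432 ]
 [  0.0165   0.0165  -0.3067  -2.7409   0.0101]
 [  0.0195   0.0185  -1.4555  -6.2555   1.7129]
 [  0.0225   0.0213  -0.4186  -6.1254   1.358 ]
 [  0.0255   0.0242  -1.192   -6.8095   0.611 ]
 [  0.0285   0.0278  -1.2736  -4.2303   0.4736]
 [  0.0315   0.0318   0.1185  -1.9546   0.5096]
 [  0.0345   0.0349   0.9078  -0.3151   0.5017]
 [  0.0375   0.0367  -0.8883  -5.2763   0.5402]
 [  0.0405   0.0374  -3.1316 -13.5302   2.6838]]
[(0.039000000000000035, np.float64(0.03709927281134249), np.float64(-2.087570249863463), np.float64(-10.902164203430193), np.float64(1.229576621561833)), (0.040500000000000036, np.float64(0.037435098969469165), np.float64(-3.1315895038265698), np.float64(-13.530226671511219), np.float64(2.6837943328323313)), (0.04200000000000004, np.float64(0.03768531682736963), np.float64(-3.8163450267486243), np.float64(-18.61604450426434), np.float64(3.2804673277193133))] 25.425 0.02512364558731296 [0.59994534 0.03768532 0.0188149 ]
```

Run:
```python
from h import *
from cell import manip, camrig, state
X=SEAT[0]
for y in(.0435,.045):
    manip.move_linear((X,y,.019),.06);s=state();print(s['tool_pos'].round(4),s['contact_force'].round(1))
manip.move_linear((X,-.04,.022),.12);manip.move_linear((X,-.12,.16),.2)
c=camrig.capture('side');W=cloud(c);Q=W.reshape(-1,3)
T=Q[(abs(Q[:,2]-.036)<.004)&(np.linalg.norm(Q[:,:2]-SEAT,axis=1)<.035)];print(len(T),np.median(T,0) if len(T) else 0)
cv2.imwrite('pics/side2c.png',cv2.resize(c['image'][200:310,260:390],None,fx=5,fy=5))
print(state()['clock'])
```

```text
[0.6001 0.0379 0.0188] [ -5.3 -23.8   6.1]
[0.6002 0.0381 0.0187] [ -8.2 -29.2   7.8]
0 0
27.7833
```

View pics/side2c.png

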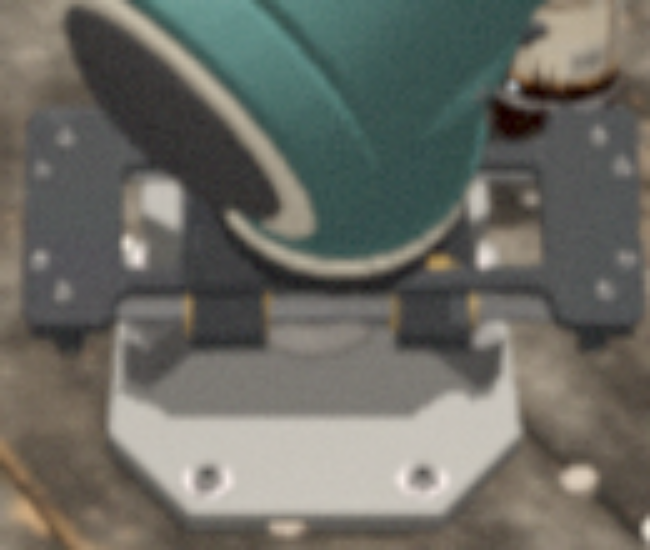

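The arm hides most of the jig here. What shows of the pulley's rim, at (320,335), lies deep under the bridge and is centred. I'll move to above the knob and look again.

Run:
```python
from h import *
from cell import manip, camrig, state
manip.set_gripper(0.0)
manip.move_linear((SEAT[0],-.10,.25),.25)
manip.move_pose((SEAT[0],SEAT[1],.22),ori(0,1))
c=camrig.capture('side');W=cloud(c);Q=W.reshape(-1,3)
N=Q[np.linalg.norm(Q[:,:2]-SEAT,axis=1)<.04]
T=N[(N[:,2]>.122)&(N[:,2]<.14)];print('knob',rect(T),len(T))
T=N[(N[:,2]<.034)&(N[:,2]>.014)];print('rim',len(T))
from scipy.optimize import least_squares
T=T[np.linalg.norm(T[:,:2]-SEAT,axis=1)<.034]
print(least_squares(lambda p:np.linalg.norm(T[:,:2]-p,axis=1)-.028,SEAT,loss='soft_l1',f_scale=.001).x,T.min(0),T.max(0))
s=state();print(s['clock'],s['tool_pos'])
cv2.imwrite('pics/side3c.png',cv2.resize(c['image'][180:310,255:390],None,fx=4.5,fy=4.5))
```

```text
knob ((600.9273681640625, 63.84943389892578), (27.493267059326172, 25.571426391601562), 50.4395751953125) 107
rim 355
[0.60003876 0.07185933] [0.56548636 0.03689643 0.01400148] [0.63292036 0.07874862 0.03398577]
29.6167 [0.59850016 0.0653356  0.21821919]
```

View pics/side3c.png

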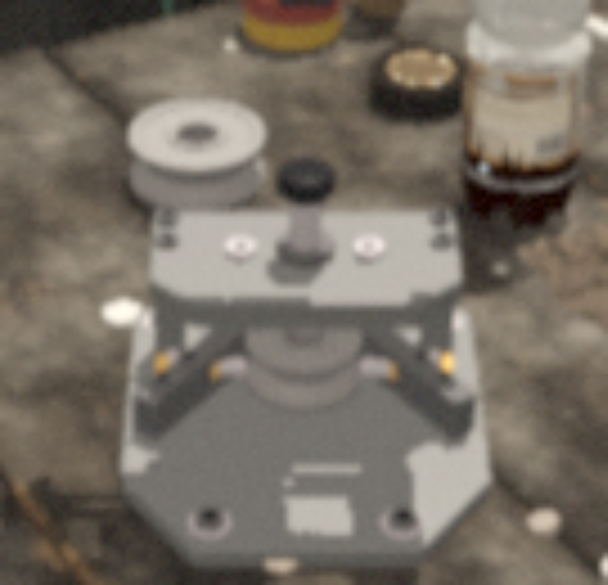

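The pulley, at (305,365), sits evenly between the rails and beyond the catches, with the plunger above it. Next I press the knob.

Run:
```python
from h import *
from cell import manip, camrig, state
X,Y=.5998,.066
manip.move_linear((X,Y,.14),.12)
z=.136;h=[]
while z>.098:
    manip.move_linear((X,Y,z),.05);s=state();h.append((z,s['tool_pos'][2],s['contact_force'][2]))
    if s['contact_force'][2]>(25 if s['tool_pos'][2]<.109 else 14): break
    z-=.0015
np.set_printoptions(suppress=True);print(np.round(h,4));print(s['clock'],s['contact_force'],s['tool_pos'])
```

```text
[[ 0.136   0.1365 -0.0969]
 [ 0.1345  0.1346 -0.0292]
 [ 0.133   0.1328  0.2052]
 [ 0.1315  0.1313 -0.1924]
 [ 0.13    0.1301  0.2499]
 [ 0.1285  0.1288  3.8781]
 [ 0.127   0.1271  3.1019]
 [ 0.1255  0.1255  2.0529]
 [ 0.124   0.1239  2.2634]
 [ 0.1225  0.1224  2.3311]
 [ 0.121   0.1209  2.2584]
 [ 0.1195  0.1194  2.1263]
 [ 0.118   0.1179  2.7345]
 [ 0.1165  0.1164  3.0956]
 [ 0.115   0.1148  3.2995]
 [ 0.1135  0.1133  2.4375]
 [ 0.112   0.1118  2.4741]
 [ 0.1105  0.1103  1.9184]
 [ 0.109   0.1088  2.8424]
 [ 0.1075  0.1073  2.1174]
 [ 0.106   0.1064  4.9849]
 [ 0.1045  0.1063 12.5969]
 [ 0.103   0.1062 19.4825]
 [ 0.1015  0.1062 26.5419]]
36.4333 [-10.42737688   0.19771139  26.5418831 ] [0.59999559 0.06602917 0.1061695 ]
```

The plunger went down the full 26 mm and met its end stop at 0.106 m. I'll retreat, check and hand in.

Run:
```python
from h import *
from cell import manip, camrig, state
X,Y=.5998,.066
manip.move_linear((X,Y,.11),.05);manip.move_linear((X,Y,.22),.15);manip.dwell(.3)
W=cloud(camrig.capture('side'));Q=W.reshape(-1,3)
N=Q[np.linalg.norm(Q[:,:2]-[.6,.066],axis=1)<.02];N=N[N[:,2]<.15];print('knob top',np.percentile(N[:,2],[90,97]),state()['clock'])
print(manip.close_job())
```

```text
knob top [0.10524284 0.10660819] 37.9833
the job is handed in; nothing more can be done
None
```

The smaller pulley is home in the jig and the plunger is locked down through its bore (knob top measured at about 106 mm, the full-down height); I handed the job in at about 38 s, but `close_job()` returned no verdict.

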